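# Hang up the salvage pail at the repair bench

## Robot

A 6-joint arm with a two-finger parallel gripper is mounted at the origin on the work surface. World frame = base frame: x ahead of the robot, y to its left, z up, the work surface at z = 0. Lengths are in m, angles in rad, forces in N, time in s.
With the tool pointing down it reaches from about 0.35 to 0.925 m from the base axis. Payload 6.4 kg.
Tool frame: the origin (TCP) lies at the very end of the fingers, on their centre line; the grasp point (between the pads) lies 19 mm behind it; y points along the fingers, z is the direction in which the jaws open and shut, and the axes are right-handed (so a half turn about y gives the same grasp; the last joint's range is limited). The gripper opens to 94 mm and grips with 3 to 60 N. Pads are 16 mm wide; open, the fingers measure 119 mm over their backs; the gripper's body (75 mm by 177 mm) begins 78 mm behind the grasp point.
Start: joints at [-0.174, 0.245, 1.558, -0, 1.339, -0.174], TCP at [0.65, 0, 0.205] pointing down, gripper open.
Joint ranges: [-3.13, 3.13], [-1.02, 2.26], [0.13, 2.54], [-0.95, 4.09], [0.21, 2.88], [-2.74, 2.74]. Speed limits (rad/s): [2.57, 2.57, 3.14, 3.14, 3.14, 3.14].

## Interface

Orientations are given as a unit quaternion [w, x, y, z].
In Python, from workcell import robot, eyes, job gives the robot as it stands.
- The arm moves only by the tool play_rows, never from a script. Its argument "series" is a list of rows, each a list of 3 entries, a list of its own where there are three numbers: the opening, from -1 (shut) to 1 (fully open), so that 0 is half open, then the shift along the tool's x, y, z in m, then the turn, a rotation vector about the tool's x, y, z in rad. A call has 1 to 20 rows; each row is the pose to reach, as a shift and turn from the pose commanded when the call began, along the tool's axes at that moment; what a row does not reach only later rows make up. A row lasts 1/10 s, in which the tool goes at most 50 mm and 8.59 degrees, less where a joint would pass 70% of its speed; a pose out of reach is approached as far as the arm can. A call with a gripper value outside its range is refused whole. The fingers move at their own pace and stop on an object; "force" is the grip in N (left out, the last holds). Time passes only in rows, so rows that repeat a pose let the fingers close. It gives the time, the measured TCP pose, the force and the opening at its end, in the units of the state.
- robot.observe(): the state, without advancing time (a new reading comes with each control period).
- eyes.get_image(name): name is "scene" or "side" or "wrist"; returns a dict with "frame" (400x640x3 uint8, red, green, blue), "fx", "fy", "cx", "cy" (pixels), "view" (4x4, takes a point from world to camera coordinates). Camera axes: x right, y down, z forward; pixel columns grow to the right and rows downward; lengths in m; the calibration is good to about 2 mm. A picture is of the moment at which its call begins. There is no depth.
- job.close_job(): hands the job in, once; it reports no verdict.
The state is a dict: "time_s": time; "joint_positions": joint angles; "dq": joint speeds; "tau": joint torques, N m; "tcp_pos": TCP position; "orientation": TCP orientation; "contact_force": force on the tool from outside, world axes, zero at the start; "moment": the same for the moment, N m; "finger_gap": finger opening in m.
Only numpy, scipy, OpenCV 4.12 (cv2) and the standard library are available. Lean on these libraries where they do the work, as an engineer would, in place of code of your own. Each camera call takes 0.05 s, during which the arm holds its last target.

## Task

Clear the small steel pail with the pulled cooling fan off the repair bench: with the pail still standing where it is, swing its flat-lying bail upright, then lift the pail by the bail and hang it on the two-pronged hanger stand. The bail wire must sit down in both prongs, one on each side of the wooden grip, before you let go, with the pail hanging level, still, and clear of the bench. Keep the fan in the pail, don't tip the pail, and leave the other things on the bench where they lie.

Things in the scene. Friction and masses are not known exactly. Their poses are not given: they have to be found in the camera images.
- pail_center (a point): Small open steel pail, loose, 0.4 to 0.65 kg: 110 mm across the rim, 100 mm across the foot, 90 mm high, wall 3 mm. The point is on its axis half-way up, 45 mm above its underside. z is up the pail; y is along the line of the two bail pivots, 82 mm above the underside; -x points to the side on which the bail lies at the start.
- bail (a joint): Hinge angle of the bail against the pail (rad): 0 lying flat (level, sticking out towards the pail's -x, 82 mm above the pail's underside), 1.571 upright over the pail, 3.14 flat on the other side. It turns freely and falls back flat if let go before it hangs. Pushing the bail in or down while it is half-way up can tip or slide the pail; a slight outward pull does no harm.
- bail_grip (a point): Centre of the wooden grip in mid-bail: a roller 16 mm in diameter, 52 mm long, turning freely on the wire, so that fingers pinching it can keep pointing down while the bail swings. It lies on the bail's straight cross wire, parallel to the pail's y, 95 mm from the pivot line; with the bail flat it is 40 mm out from the rim. The point turns with the bail; y along the wire.
- bail_wire_a (a point): Point on the cross wire's centre line 44 mm from the grip's centre towards the pail's +y: bare wire, to rest on one prong (either one). The bail is a U of 6 mm wire whose legs, 64 mm to either side of the pail's axis, run from the pivots to the cross wire.
- bail_wire_b (a point): Point on the cross wire's centre line 44 mm from the grip's centre towards the pail's -y: bare wire, where it should rest on the other prong.
- stand_seat (a point): Midpoint between the seats of the two prongs of the fixed hanger stand, at the height of their upper faces, 204 mm above the bench. Axes: z up, y across from prong to prong, x along the prongs from their tips towards the post. Each prong's seat is level and 44 mm long, this point at its middle. Seated, the wire's centre line is 3 mm above it and the pail's underside 30 mm above the bench.
- fan_center (a point): Pulled cooling fan, a black disc 58 mm in diameter, 12 mm thick, 60 g, lying loose on the pail's floor (4 mm thick); the point is its centre.
- screwdriver_grip (a point): Bystander: black-handled screwdriver 170 mm long lying on the bench; point at its handle.
- scraper: Bystander: black plastic scraper, about 125 x 50 x 8 mm, lying flat; origin under its middle.
- tweezers: Bystander: steel tweezers, 125 mm long, 5 mm high; origin under the middle.
- screw_tray: Bystander: grey divided screw tray 110 x 150 x 24 mm; origin under its centre.
- wood_block: Bystander: bare wooden block 100 x 50 x 35 mm; origin under its centre.
- pail: The same pail; origin at the centre of its underside, axes as for pail_center.
- prong_tip_a (a point): Top of the upturned tip of the prong on the seat's +y side, 232 mm above the bench and 28 mm from mid-seat towards -x. The prongs are 8 mm steel rods 44 mm to either side of mid-seat. The bail's wire must come from the -x side above the tips, the pail below the prongs, go along +x until over the seat, and then down.
- prong_tip_b (a point): Top of the upturned tip of the other prong, on the seat's -y side.
- stand_post (a point): Top of the stand's aluminium post (30 mm wide), 108 mm from mid-seat along the seat's +x and 234 mm above the bench, with a crossbar 108 mm long that carries both prongs; behind the seats the prongs step up 25 mm. The post stands on a grey base plate 120 x 160 x 12 mm, 45 to 165 mm from mid-seat along +x.

How it is judged:
By the outcome, as a careful person would: the job done as asked, in the order asked, and still so for the second after the job is handed in, with the robot touching nothing.
It also fails if it takes over 58 s, if anything falls off the work surface, if the arm or the gripper's body presses on something with over 40 N, if the wrist force passes 120 N, or if a joint passes its speed limit or range.

## Working session

There is one attempt and no reset: what is moved stays moved. The work goes in short steps, Python scripts to look and compute and a tool call to move; the robot and the scene stay as the last step left them, time stands still between calls to the robot, and variables do not carry over. Pictures are saved under pics/ and viewed, and the job is handed in when it is done.

Besides the shell and the picture viewer there is one more tool, called as name(argument=value, ...) on one line, values as JSON. play_rows: Moves the arm, as the interface text tells. Its arguments: {"type":"object","properties":{"series":{"type":"array","items":{"type":"array"}},"force":{"type":"number"}},"required":["series"]}

```bash
mkdir -p pics; ls; python3 - <<'E'
from workcell import robot, eyes, job
import cv2, numpy as np
print(robot.observe())
for n in ["scene","side","wrist"]:
    d=eyes.get_image(n); cv2.imwrite(f"pics/{n}0.png",d["frame"][:,:,::-1]); np.savez(f"pics/{n}0.npz",**d)
    print(n,d["fx"],d["fy"],d["cx"],d["cy"],np.round(d["view"],3).tolist())
E
```

```text
pics
{'time_s': 0.0, 'joint_positions': array([-1.74080565e-01,  2.45803780e-01,  1.55899107e+00, -2.75865366e-05,
        1.33870123e+00, -1.74099523e-01]), 'dq': array([-5.22344575e-05, -1.09435002e-04, -1.36176109e-03,  1.14364716e-04,
        2.21450752e-03, -1.51464465e-04]), 'tau': array([ 8.38778797e-04, -4.15839279e+01, -3.14599335e+01,  6.84806099e-02,
        3.33599187e-02, -1.41738678e-04]), 'tcp_pos': array([6.49403244e-01, 1.15855785e-04, 2.04364283e-01]), 'orientation': array([ 0.49961209, -0.50040012,  0.50053908, -0.4994478 ]), 'contact_force': array([0.3686348 , 1.11324361, 0.54453809]), 'moment': array([ 0.03538552, -0.01400616,  0.00928379]), 'finger_gap': 0.09382290140282311}
scene 441.2311449822945 441.2311449822945 322.14085682387775 193.1186841207779 [[-0.507, 0.862, 0.002, 0.246], [0.479, 0.284, -0.83, -0.142], [-0.716, -0.42, -0.557, 1.726], [0.0, 0.0, 0.0, 1.0]]
side 401.57810244564143 401.57810244564143 321.7678901335596 199.32117720620036 [[0.947, -0.321, 0.011, -0.514], [-0.239, -0.727, -0.644, 0.228], [0.215, 0.607, -0.765, 1.158], [0.0, 0.0, 0.0, 1.0]]
wrist 324.7835033229492 324.7835033229492 317.20478990216736 201.356142266457 [[1.0, -0.001, -0.001, -0.65], [-0.001, -0.967, 0.255, -0.026], [-0.001, -0.255, -0.967, 0.389], [0.0, 0.0, 0.0, 1.0]]
```

View pics/scene0.png

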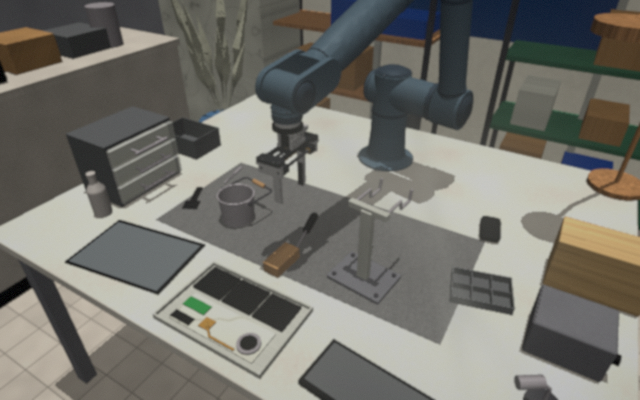

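View pics/side0.png

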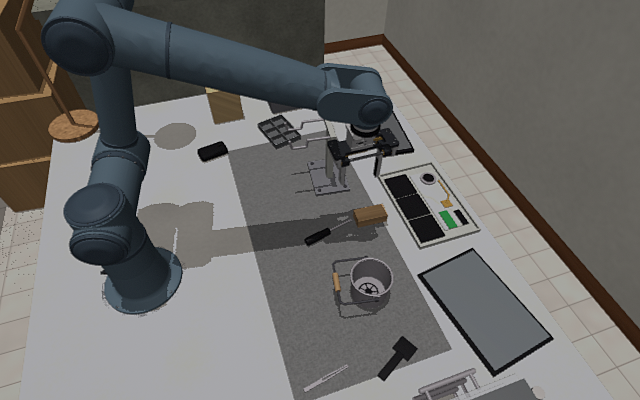

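View pics/wrist0.png

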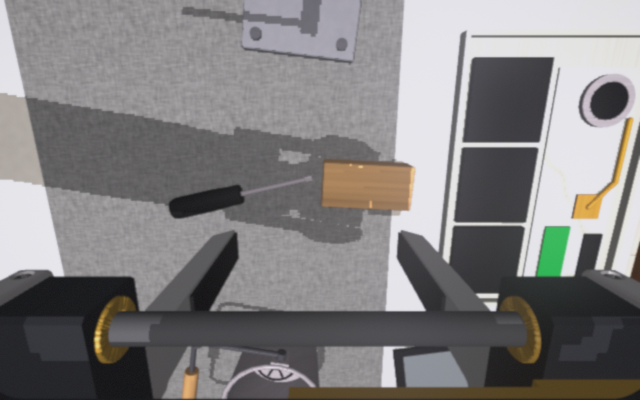

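```bash
python3 - <<'E'
import cv2
s=cv2.imread("pics/scene0.png"); d=cv2.imread("pics/side0.png")
cv2.imwrite("pics/z1.png",cv2.resize(s[160:240,180:300],None,fx=6,fy=6,interpolation=cv2.INTER_CUBIC))
cv2.imwrite("pics/z2.png",cv2.resize(d[245:330,310:410],None,fx=7,fy=7,interpolation=cv2.INTER_CUBIC))
cv2.imwrite("pics/z3.png",cv2.resize(s[160:310,320:430],None,fx=4,fy=4,interpolation=cv2.INTER_CUBIC))
cv2.imwrite("pics/z4.png",cv2.resize(d[110:210,270:370],None,fx=6,fy=6,interpolation=cv2.INTER_CUBIC))
E
```

```text
(no output)
```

View pics/z1.png

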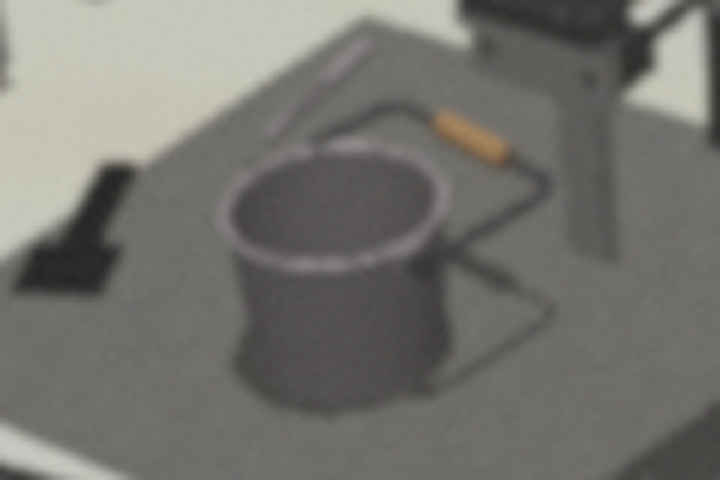

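View pics/z2.png

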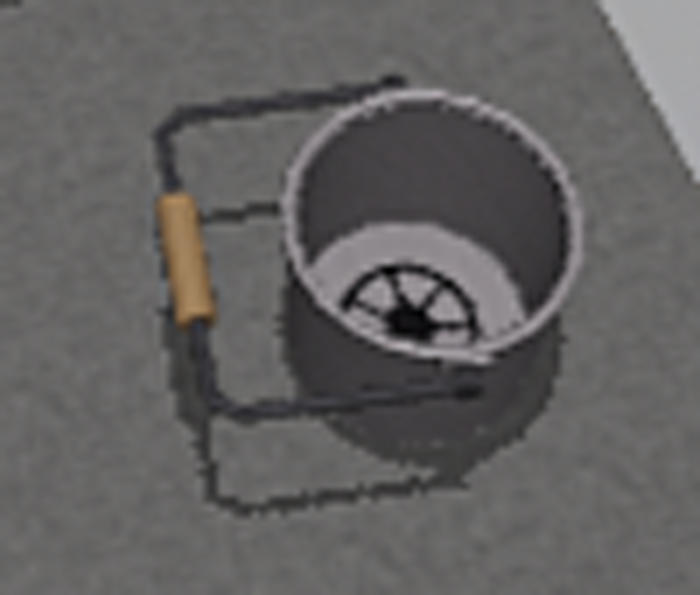

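View pics/z3.png

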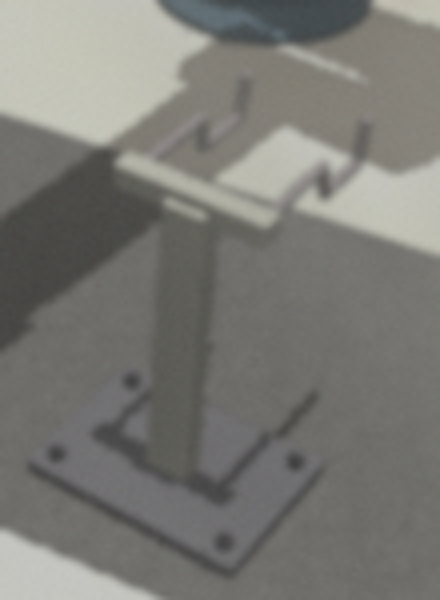

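View pics/z4.png

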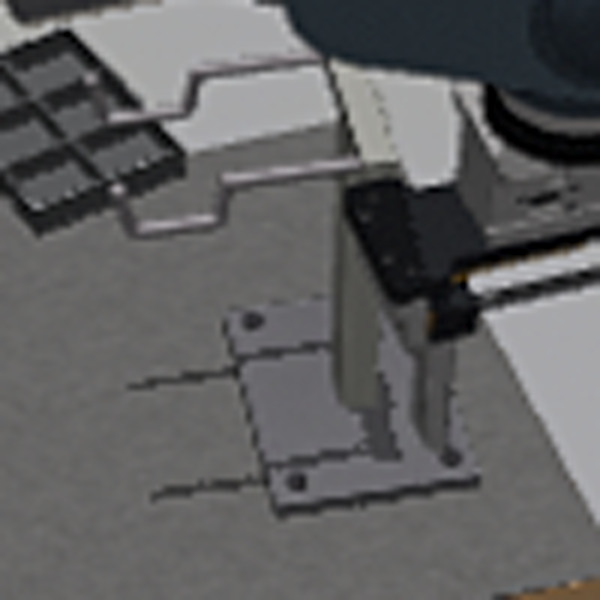

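```bash
cat > h.py <<'E'
import numpy as np, cv2
def load(f): return dict(np.load(f))
def ray(d,p):
    V=d["view"];R=V[:3,:3];c=-R.T@V[:3,3]
    v=R.T@np.array([(p[0]-d["cx"])/d["fx"],(p[1]-d["cy"])/d["fy"],1]);return c,v/np.linalg.norm(v)
def plane(d,p,z):
    c,v=ray(d,p);return c+v*(z-c[2])/v[2]
def tri(obs):
    A=0;b=0
    for d,p in obs:
        c,v=ray(d,p);P=np.eye(3)-np.outer(v,v);A=A+P;b=b+P@c
    x=np.linalg.solve(A,b);return x,[np.linalg.norm((np.eye(3)-np.outer(ray(d,p)[1],ray(d,p)[1]))@(x-ray(d,p)[0])) for d,p in obs]
def proj(d,X):
    q=d["view"][:3,:3]@np.array(X)+d["view"][:3,3];return np.array([d["fx"]*q[0]/q[2]+d["cx"],d["fy"]*q[1]/q[2]+d["cy"]])
def uz(p,s,o): return [(p[0]+.5)/s-.5+o[0],(p[1]+.5)/s-.5+o[1]]
def orange(d,box):
    x0,y0,x1,y1=box;h=cv2.cvtColor(d["frame"],cv2.COLOR_RGB2HSV)[y0:y1,x0:x1]
    m=(h[...,0]>8)&(h[...,0]<22)&(h[...,1]>100)&(h[...,2]>100)
    ys,xs=np.nonzero(m);return np.array([xs.mean()+x0,ys.mean()+y0]),len(xs)
E
python3 - <<'E'
from h import *
np.set_printoptions(precision=4,suppress=True)
s=load("pics/scene0.npz");d=load("pics/side0.npz")
gs,n1=orange(s,(240,170,275,195));gd,n2=orange(d,(325,265,350,300));print(gs,n1,gd,n2)
print("grip",tri([(s,gs),(d,gd)]),plane(d,gd,.083),plane(s,gs,.083))
P=lambda p:uz(p,7,(310,245))
a=plane(d,P((397,82)),.082);b=plane(d,P((468,392)),.082);print("piv",a,b,(a+b)/2,np.linalg.norm(a-b))
for p in [(165,118),(218,408)]: print("corner",plane(d,P(p),.082))
# rim: outer extremes
for q in [(433,90),(283,215),(583,230),(450,360)]:print("rim",plane(d,P(q),.09))
for q in [(333,145),(220,210),(450,195),(325,268)]:print("rimS",plane(s,uz(q,6,(180,160)),.09))
for ps,pd in [((364,124),(92,75)),((245,78),(118,188))]:
  a=uz(ps,4,(320,160));b=uz(pd,6,(270,110));print("tip",tri([(s,a),(d,b)]),plane(s,a,.232),plane(d,b,.232))
for q in [(228,318),(330,295),(480,478),(280,510)]:print("base",plane(d,uz(q,6,(270,110)),.012))
for q in [(135,385),(155,495)]:print("shadow",plane(d,uz(q,6,(270,110)),0))
E
```

```text
[257.8333 182.7   ] 30 [336.     281.4205] 88
grip (array([ 0.5053, -0.2265,  0.0833]), [np.float64(0.0008268752608911135), np.float64(0.0008268752608911114)]) [ 0.5048 -0.2257  0.083 ] [ 0.5057 -0.2272  0.083 ]
piv [ 0.6119 -0.1785  0.082 ] [ 0.585  -0.3096  0.082 ] [ 0.5984 -0.2441  0.082 ] 0.1338971856348581
corner [ 0.5186 -0.165   0.082 ]
corner [ 0.4956 -0.2865  0.082 ]
rim [ 0.6213 -0.1907  0.09  ]
rim [ 0.545  -0.2238  0.09  ]
rim [ 0.6509 -0.2658  0.09  ]
rim [ 0.5814 -0.2992  0.09  ]
rimS [ 0.5558 -0.2781  0.09  ]
rimS [ 0.6326 -0.2878  0.09  ]
rimS [ 0.5622 -0.1959  0.09  ]
rimS [ 0.645  -0.2089  0.09  ]
tip (array([0.5123, 0.2762, 0.2273]), [np.float64(0.001420513014851069), np.float64(0.0014205130148510462)]) [0.5212 0.2778 0.232 ] [0.5104 0.2723 0.232 ]
tip (array([0.501 , 0.1885, 0.227 ]), [np.float64(0.0006246329093869601), np.float64(0.000624632909386954)]) [0.5094 0.1912 0.232 ] [0.4995 0.1838 0.232 ]
base [0.5873 0.2925 0.012 ]
base [0.6522 0.2921 0.012 ]
base [0.685  0.1249 0.012 ]
base [0.5693 0.1376 0.012 ]
shadow [0.5213 0.2675 0.    ]
shadow [0.5082 0.1805 0.    ]
```

play_rows(series=[[-0.2,[0.025,0.005,-0.015],[0,0.03,0]],[-0.2,[0.065,0.01,-0.04],[0,0.06,0]],[-0.2,[0.11,0.015,-0.07],[0,0.1,0]],[-0.2,[0.155,0.025,-0.1],[0,0.14,0]],[-0.2,[0.195,0.03,-0.125],[0,0.18,0]],[-0.2,[0.22,0.035,-0.14],[0,0.186,0]],[-0.2,[0.226,0.035,-0.145],[0,0.186,0]],[-0.2,[0.226,0.035,-0.145],[0,0.186,0]],[-0.2,[0.226,0.035,-0.145],[0,0.186,0]]], force=20)

```text
time_s: 1.05
tcp_pos: [0.5056, -0.2252, 0.1707]
orientation: [-0.452, 0.451, -0.544, 0.544]
contact_force: [-0.3, 0.2, 0.5]
finger_gap: 0.0374
```

```bash
cat > snap.py <<'E'
import sys
from workcell import robot, eyes
import cv2, numpy as np
from scipy.spatial.transform import Rotation
np.set_printoptions(precision=4,suppress=True)
k=sys.argv[1]
for n in sys.argv[2:]:
    d=eyes.get_image(n); cv2.imwrite(f"pics/{n}{k}.png",d["frame"][:,:,::-1]); np.savez(f"pics/{n}{k}.npz",**d)
o=robot.observe(); w,x,y,z=o["orientation"]
R=Rotation.from_quat([x,y,z,w]).as_matrix()
print(o["time_s"],o["tcp_pos"],o["contact_force"],o["moment"],o["finger_gap"]);print(R)
E
python3 snap.py 1 wrist scene side
```

```text
1.2 [ 0.5058 -0.2249  0.1707] [ 0.7282  0.6026 -0.4083] [ 0.0075  0.0108 -0.028 ] 0.03738814753350124
[[-0.1828  0.0004  0.9831]
 [-0.9831 -0.     -0.1828]
 [-0.     -1.      0.0004]]
```

```bash
python3 - <<'E'
import cv2
s=cv2.imread("pics/scene1.png"); d=cv2.imread("pics/side1.png")
cv2.imwrite("pics/z1b.png",cv2.resize(s[160:310,320:430],None,fx=4,fy=4,interpolation=cv2.INTER_CUBIC))
cv2.imwrite("pics/z2b.png",cv2.resize(d[110:210,270:370],None,fx=6,fy=6,interpolation=cv2.INTER_CUBIC))
E
```

```text
(no output)
```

View pics/wrist1.png

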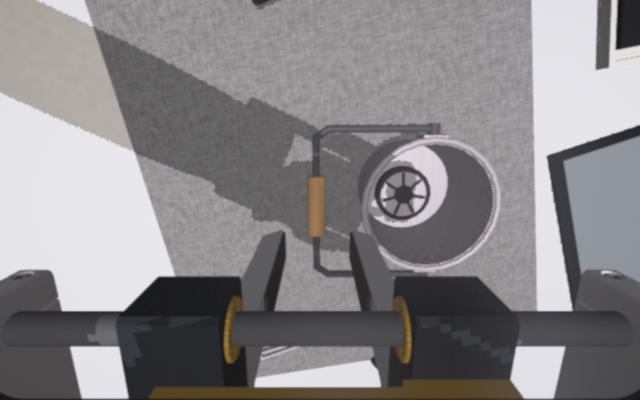

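View pics/z2b.png

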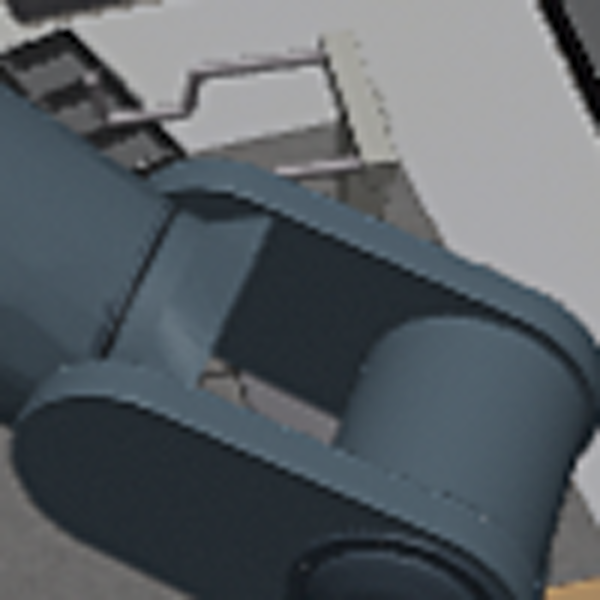

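View pics/side1.png

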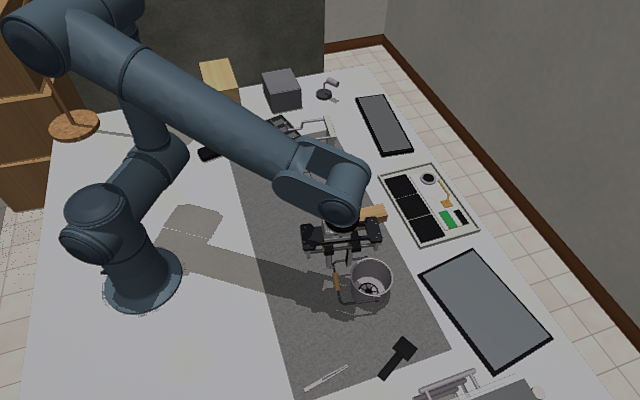

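```bash
python3 - <<'E'
from h import *
np.set_printoptions(precision=4,suppress=True)
w=load("pics/wrist1.npz");s=load("pics/scene0.npz");d=load("pics/side0.npz")
gw,n=orange(w,(295,165,340,245));print(gw,n)
h=cv2.cvtColor(w["frame"],cv2.COLOR_RGB2HSV)[165:245,295:340];m=(h[...,0]>5)&(h[...,0]<22)&(h[...,1]>80)
ys,xs=np.nonzero(m);print(xs.min()+295,xs.max()+295,ys.min()+165,ys.max()+165)
print("grip",plane(w,gw,.084)); gs,_=orange(s,(240,170,275,195));gd,_=orange(d,(325,265,350,300))
print(tri([(w,gw),(s,gs),(d,gd)]))
for q in [(318,136),(317,265),(435,129),(421,273)]:print(q,plane(w,q,.082))
# rim ellipse
R=w["frame"];hs=cv2.cvtColor(R,cv2.COLOR_RGB2HSV)
for q in [(430,136),(361,205),(499,197),(428,270)]:print("rim",plane(w,q,.09))
c,v=ray(w,(317,200));print("cam",c)
E
```

```text
[315.8802 205.1906] 960
307 324 176 236
grip [ 0.5055 -0.2253  0.084 ]
(array([ 0.5054, -0.2261,  0.0832]), [np.float64(0.0005342718544313674), np.float64(0.001039401468361506), np.float64(0.0007150780669514602)])
(318, 136) [ 0.5179 -0.1693  0.082 ]
(317, 265) [ 0.496  -0.2807  0.082 ]
(435, 129) [ 0.6113 -0.1813  0.082 ]
(421, 273) [ 0.5868 -0.3059  0.082 ]
rim [ 0.6042 -0.1851  0.09  ]
rim [ 0.5425 -0.2305  0.09  ]
rim [ 0.6551 -0.2448  0.09  ]
rim [ 0.5911 -0.2996  0.09  ]
cam [ 0.5199 -0.1536  0.3489]
```

play_rows(series=[[-0.2,[0.001,0.015,0],[0,0,0]],[-0.2,[0.001,0.035,0],[0,0,0]],[-0.2,[0.001,0.06,0],[0,0,0]],[-0.2,[0.001,0.08,0],[0,0,0]],[-0.2,[0.001,0.095,0],[0,0,0]],[-0.2,[0.001,0.105,0],[0,0,0]],[-0.2,[0.001,0.108,0],[0,0,0]],[-0.2,[0.001,0.108,0],[0,0,0]]])

```text
time_s: 2.0
tcp_pos: [0.505, -0.227, 0.0624]
orientation: [0.451, -0.451, 0.544, -0.544]
contact_force: [-0.1, -0.2, -0.9]
finger_gap: 0.0374
```

```bash
python3 snap.py 2 wrist side
```

```text
2.1 [ 0.5055 -0.2274  0.0634] [ 0.8356 -0.0818 -0.5292] [-0.0396 -0.0132 -0.0044] 0.03780321766758007
[[-0.1848  0.0014  0.9828]
 [-0.9828 -0.001  -0.1848]
 [ 0.0007 -1.      0.0016]]
```

View pics/wrist2.png

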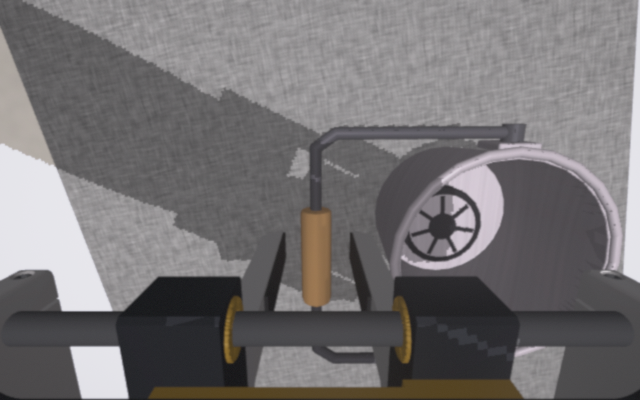

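play_rows(series=[[-0.8,[0,0,0],[0,0,0]],[-1,[0,0,0],[0,0,0]],[-1,[0,0,0],[0,0,0]],[-1,[0,0,0],[0,0,0]],[-1,[0,0,0],[0,0,0]],[-1,[0,0,0],[0,0,0]]], force=20)

```text
time_s: 2.7
tcp_pos: [0.5047, -0.227, 0.0626]
orientation: [0.451, -0.452, 0.544, -0.544]
contact_force: [-2.3, 1.0, 1.4]
finger_gap: 0.015
```

```bash
python3 snap.py 3 wrist
```

```text
2.75 [ 0.5047 -0.227   0.0626] [-1.9736 -0.6712  1.8153] [0.0091 0.335  0.0365] 0.01559433415044903
[[-0.1849 -0.0003  0.9828]
 [-0.9828 -0.     -0.1849]
 [ 0.0001 -1.     -0.0002]]
```

View pics/wrist3.png

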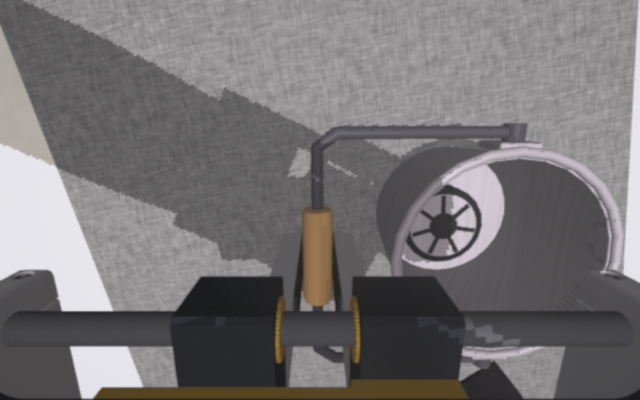

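play_rows(series=[[-1,[0,-0.005,0],[0,0,0]],[-1,[0,-0.013,0.0005],[0,0,0]],[-1,[0,-0.0185,0.0015],[0,0,0]],[-1,[0,-0.023,0.0025],[0,0,0]],[-1,[0,-0.0275,0.004],[0,0,0]],[-1,[0,-0.0325,0.0055],[0,0,0]],[-1,[0,-0.038,0.0075],[0,0,0]],[-1,[0,-0.043,0.01],[0,0,0]],[-1,[0,-0.048,0.0125],[0,0,0]],[-1,[0,-0.053,0.016],[0,0,0]],[-1,[0,-0.053,0.016],[0,0,0]]])

```text
time_s: 3.85
tcp_pos: [0.521, -0.2301, 0.1164]
orientation: [-0.451, 0.452, -0.544, 0.544]
contact_force: [-1.7, 0.7, 1.1]
finger_gap: 0.0151
```

```bash
python3 snap.py 4 wrist scene side
```

```text
4.0 [ 0.5202 -0.23    0.1153] [-1.0901  1.3414  1.6631] [0.0743 0.3044 0.0458] 0.015321109519400404
[[-0.1848 -0.0009  0.9828]
 [-0.9828 -0.     -0.1848]
 [ 0.0002 -1.     -0.0009]]
```

View pics/wrist4.png

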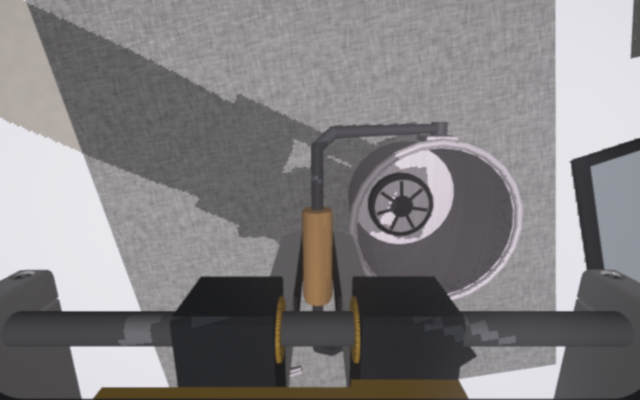

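```bash
python3 - <<'E'
from h import *
np.set_printoptions(precision=4,suppress=True)
w=load("pics/wrist4.npz")
print(plane(w,(442,128),.082))
for q in [(440,136),(520,212)]:print(plane(w,q,.09))
w=load("pics/wrist3.npz")
print(plane(w,(515,131),.082)); 
w=load("pics/wrist1.npz")
print(plane(w,(435,129),.082))
E
```

```text
[ 0.6125 -0.1809  0.082 ]
[ 0.6079 -0.1846  0.09  ]
[ 0.6551 -0.2435  0.09  ]
[ 0.6109 -0.18    0.082 ]
[ 0.6113 -0.1813  0.082 ]
```

play_rows(series=[[-1,[0,-0.003,0.002],[0,0,0]],[-1,[0,-0.0075,0.0055],[0,0,0]],[-1,[0,-0.011,0.0085],[0,0,0]],[-1,[0,-0.0155,0.013],[0,0,0]],[-1,[0,-0.02,0.018],[0,0,0]],[-1,[0,-0.0245,0.023],[0,0,0]],[-1,[0,-0.028,0.0285],[0,0,0]],[-1,[0,-0.0315,0.0345],[0,0,0]],[-1,[0,-0.034,0.0405],[0,0,0]],[-1,[0,-0.0365,0.0465],[0,0,0]],[-1,[0,-0.0385,0.053],[0,0,0]],[-1,[0,-0.0405,0.059],[0,0,0]],[-1,[0,-0.0415,0.066],[0,0,0]],[-1,[0,-0.042,0.0715],[0,0,0]],[-1,[0,-0.0425,0.076],[0,0,0]],[-1,[0,-0.0425,0.079],[0,0,0]],[-1,[0,-0.0425,0.079],[0,0,0]],[-1,[0,-0.0425,0.079],[0,0,0]]], force=40)

```text
time_s: 5.8
tcp_pos: [0.5981, -0.2445, 0.1578]
orientation: [0.451, -0.451, 0.544, -0.544]
contact_force: [0.3, 0.8, -0.9]
finger_gap: 0.0147
```

```bash
python3 snap.py 5 wrist scene side; python3 - <<'E'
import cv2
s=cv2.imread("pics/scene5.png")
cv2.imwrite("pics/z5.png",cv2.resize(s[130:240,180:300],None,fx=5,fy=5,interpolation=cv2.INTER_CUBIC))
E
```

```text
5.95 [ 0.5979 -0.2445  0.1578] [ 0.9115  0.5374 -1.3833] [ 0.2041  0.004  -0.0051] 0.015094934156824072
[[-0.185  -0.0003  0.9827]
 [-0.9827  0.0002 -0.185 ]
 [-0.0001 -1.     -0.0003]]
```

View pics/wrist5.png

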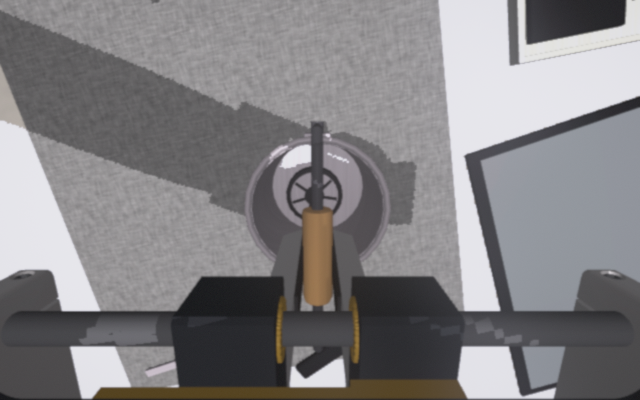

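View pics/z5.png

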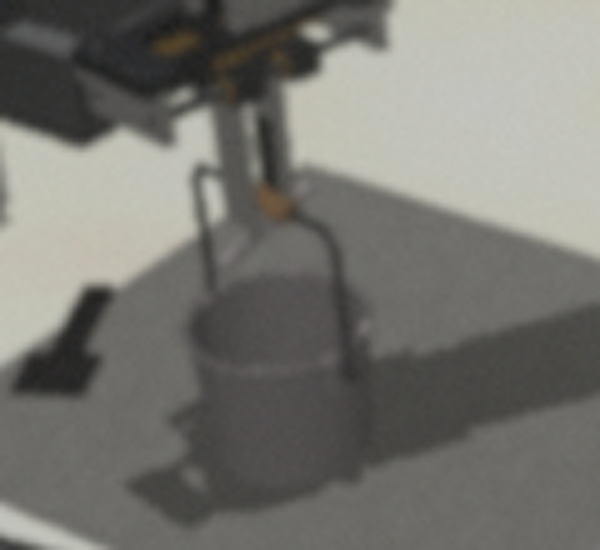

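View pics/side5.png

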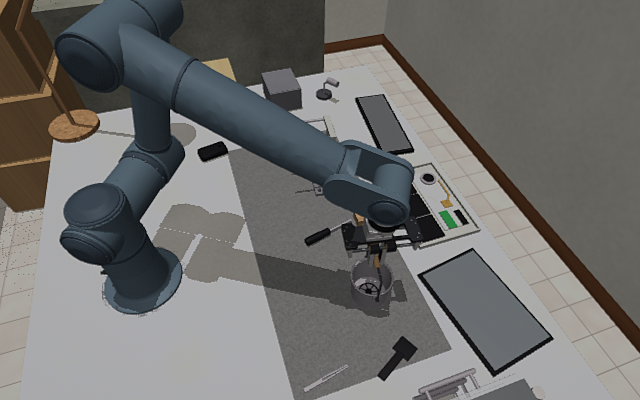

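play_rows(series=[[-1,[0,-0.001,0],[0,0,0]],[-1,[0,-0.003,0],[0,0,0]],[-1,[0,-0.006,0],[0,0,0]],[-1,[0,-0.01,0],[0,0,0]],[-1,[0,-0.015,0],[0,0,0]],[-1,[0,-0.021,0],[0,0,0]],[-1,[0,-0.028,0],[0,0,0]],[-1,[0,-0.036,0],[0,0,0]],[-1,[0,-0.045,0],[0,0,0]],[-1,[0,-0.054,0],[0,0,0]],[-1,[0,-0.063,0],[0,0,0]],[-1,[0,-0.071,0],[0,0,0]],[-1,[0,-0.077,0],[0,0,0]],[-1,[0,-0.082,0],[0,0,0]],[-1,[0,-0.085,0],[0,0,0]],[-1,[0,-0.086,0],[0,0,0]],[-1,[0,-0.086,0],[0,0,0]],[-1,[0,-0.086,0],[0,0,0]]], force=45)

```text
time_s: 7.75
tcp_pos: [0.598, -0.2444, 0.2435]
orientation: [0.451, -0.452, 0.545, -0.544]
contact_force: [-0.2, -0.7, -6.3]
finger_gap: 0.0151
```

```bash
python3 snap.py 6 wrist side
```

```text
7.85 [ 0.598  -0.2444  0.2435] [ 0.2469  0.3242 -6.2259] [ 0.009   0.0333 -0.0097] 0.014768343992225744
[[-0.185  -0.0007  0.9827]
 [-0.9827  0.0004 -0.185 ]
 [-0.0003 -1.     -0.0007]]
```

View pics/wrist6.png

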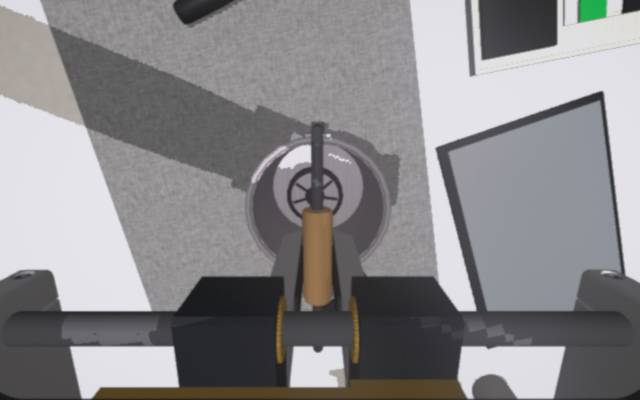

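View pics/side6.png

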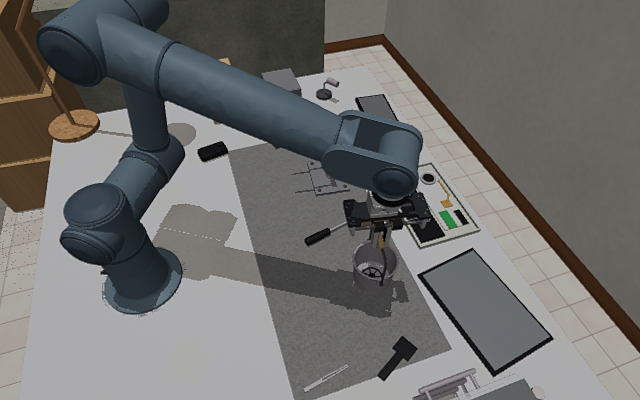

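play_rows(series=[[-1,[-0.0005,0,-0.0005],[0,0,0]],[-1,[-0.0025,0,-0.002],[0,0,0]],[-1,[-0.008,0,-0.006],[0,0,0]],[-1,[-0.018,0,-0.0125],[0,0,0]],[-1,[-0.032,0,-0.0225],[0,-0.01,0]],[-1,[-0.0505,0,-0.0355],[0,-0.01,0]],[-1,[-0.073,0,-0.0515],[0,-0.02,0]],[-1,[-0.0985,0,-0.0695],[0,-0.02,0]],[-1,[-0.126,0,-0.089],[0,-0.03,0]],[-1,[-0.155,0,-0.1095],[0,-0.03,0]],[-1,[-0.184,0,-0.13],[0,-0.04,0]],[-1,[-0.2115,0,-0.1495],[0,-0.04,0]],[-1,[-0.237,0,-0.1675],[0,-0.05,0]],[-1,[-0.2595,0,-0.183],[0,-0.05,0]],[-1,[-0.278,0,-0.196],[0,-0.06,0]],[-1,[-0.292,0,-0.2065],[0,-0.06,0]],[-1,[-0.302,0,-0.213],[0,-0.06,0]],[-1,[-0.3075,0,-0.217],[0,-0.06,0]],[-1,[-0.3095,0,-0.2185],[0,-0.06,0]],[-1,[-0.31,0,-0.219],[0,-0.06,0]]])

```text
time_s: 9.85
tcp_pos: [0.4403, 0.1005, 0.244]
orientation: [-0.467, 0.468, -0.53, 0.531]
contact_force: [-0.3, 1.0, -6.4]
finger_gap: 0.0148
```

play_rows(series=[[-1,[0,0,0],[0,0,0]],[-1,[0,0,0],[0,0,0]],[-1,[0,0,0],[0,0,0]],[-1,[0,0,0],[0,0,0]]])

```text
time_s: 10.25
tcp_pos: [0.4404, 0.1003, 0.2439]
orientation: [0.467, -0.467, 0.531, -0.531]
contact_force: [0.1, -0.4, -6.9]
finger_gap: 0.015
```

```bash
python3 snap.py 7 wrist side scene; python3 - <<'E'
import cv2
s=cv2.imread("pics/scene7.png")
cv2.imwrite("pics/z7.png",cv2.resize(s[140:310,300:440],None,fx=3.5,fy=3.5,interpolation=cv2.INTER_CUBIC))
s=cv2.imread("pics/side7.png")
cv2.imwrite("pics/z7b.png",cv2.resize(s[90:250,200:380],None,fx=4,fy=3.7,interpolation=cv2.INTER_CUBIC))
E
```

```text
10.4 [0.4403 0.1005 0.2439] [-0.9617 -0.1575 -5.3065] [-0.0115  0.036  -0.069 ] 0.014983994035714765
[[-0.1258 -0.0002  0.992 ]
 [-0.992  -0.     -0.1258]
 [ 0.     -1.     -0.0002]]
```

View pics/wrist7.png

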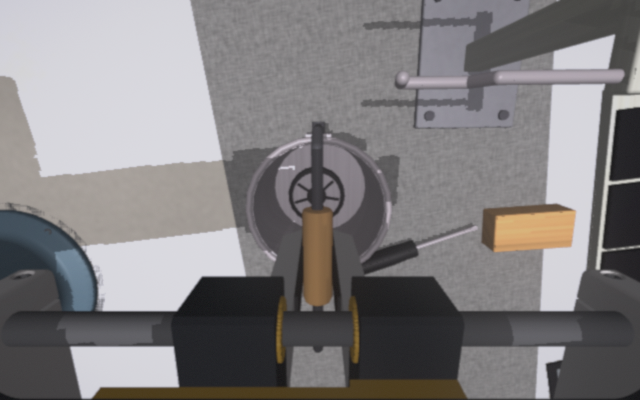

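View pics/z7.png

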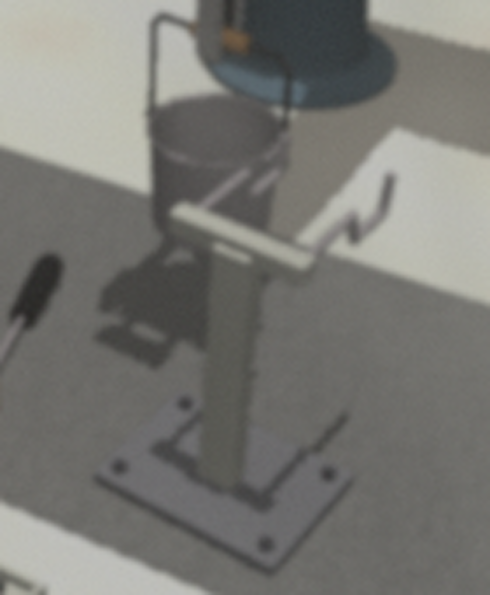

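View pics/z7b.png

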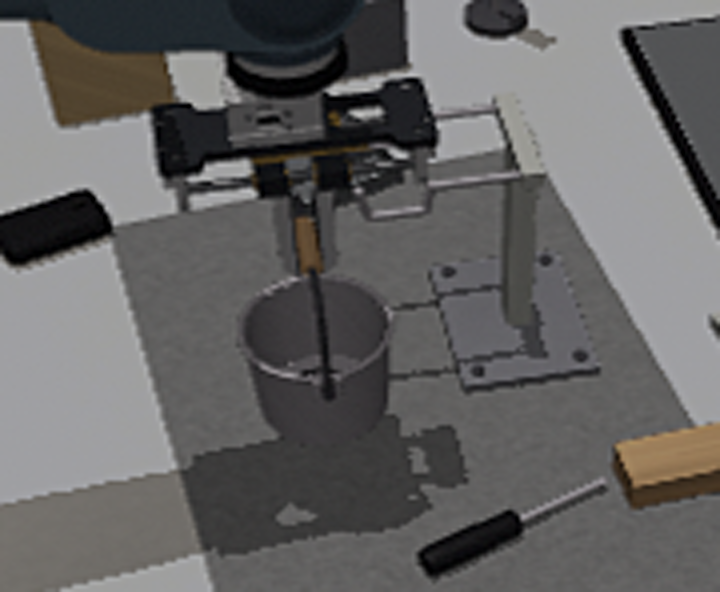

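```bash
python3 - <<'E'
from h import *
np.set_printoptions(precision=4,suppress=True)
w=load("pics/wrist7.npz")
t=plane(w,(402,79),.230);print("tip",t)
a=plane(w,(500,77),.225);b=plane(w,(618,76),.225);print(a,b,np.degrees(np.arctan2(*(b-a)[1::-1])), np.arctan2((b-a)[1],(b-a)[0]))
for q in [(414,126),(513,126)]:print("base -y edge",plane(w,q,.006))
p=plane(w,(414,126),.01);q=plane(w,(514,126),.01);print(np.arctan2((q-p)[1],(q-p)[0]),np.linalg.norm(q-p))
E
```

```text
tip [0.4999 0.1862 0.23  ]
[0.5567 0.1805 0.225 ] [0.6235 0.1724 0.225 ] -6.872351807916126 -0.1199451664035213
base -y edge [0.5691 0.1448 0.006 ]
base -y edge [0.6918 0.1291 0.006 ]
-0.12800875056080185 0.1237287018188872
```

play_rows(series=[[-1,[-0.0005,0,0],[0,0,0]],[-1,[-0.003,0,0],[0,0,0]],[-1,[-0.009,0,0],[0,0,0]],[-1,[-0.0185,0,0],[0,0,0]],[-1,[-0.032,0,0],[0,0,0]],[-1,[-0.0485,0,0],[0,0,0]],[-1,[-0.067,0,0],[0,0,0]],[-1,[-0.085,0,0],[0,0,0]],[-1,[-0.1015,0,0],[0,0,0]],[-1,[-0.1155,0,0],[0,0,0]],[-1,[-0.1265,0,0],[0,0,0]],[-1,[-0.1335,0,0],[0,0,0]],[-1,[-0.137,0,0],[0,0,0]],[-1,[-0.138,0,0],[0,0,0]],[-1,[-0.138,0,0],[0,0,0]],[-1,[-0.138,0,0],[0,0,0]]])

```text
time_s: 12.0
tcp_pos: [0.4576, 0.2371, 0.244]
orientation: [-0.467, 0.467, -0.531, 0.531]
contact_force: [0.6, -0.3, -5.9]
finger_gap: 0.0143
```

```bash
python3 snap.py 8 wrist side scene; python3 - <<'E'
import cv2
s=cv2.imread("pics/scene8.png")
cv2.imwrite("pics/z8.png",cv2.resize(s[120:270,320:470],None,fx=4,fy=4,interpolation=cv2.INTER_CUBIC))
s=cv2.imread("pics/side8.png")
cv2.imwrite("pics/z8b.png",cv2.resize(s[60:210,200:380],None,fx=4,fy=4,interpolation=cv2.INTER_CUBIC))
E
```

```text
12.15 [0.4576 0.2372 0.244 ] [ 0.0524  0.0463 -5.5838] [-0.0543 -0.01   -0.0263] 0.014693815132955937
[[-0.1262 -0.      0.992 ]
 [-0.992   0.     -0.1262]
 [-0.     -1.     -0.    ]]
```

View pics/wrist8.png

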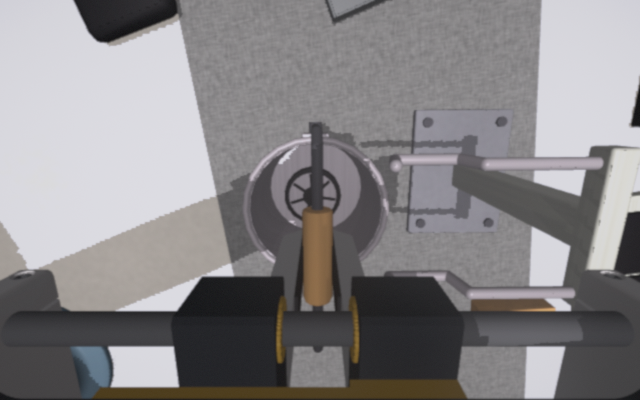

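View pics/z8.png

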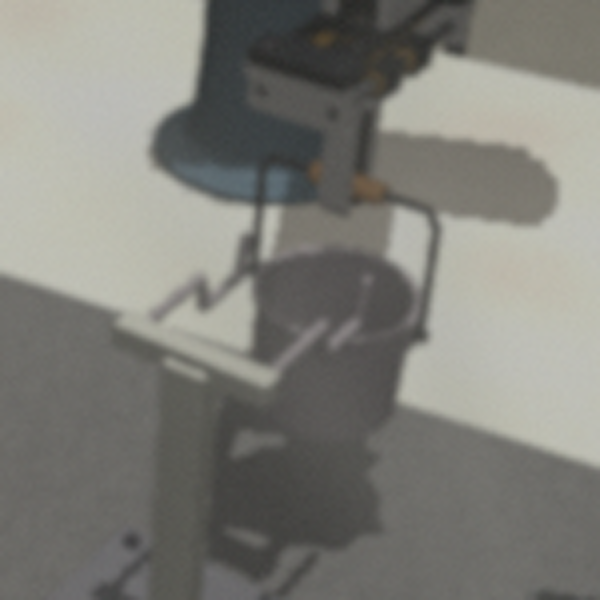

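View pics/z8b.png

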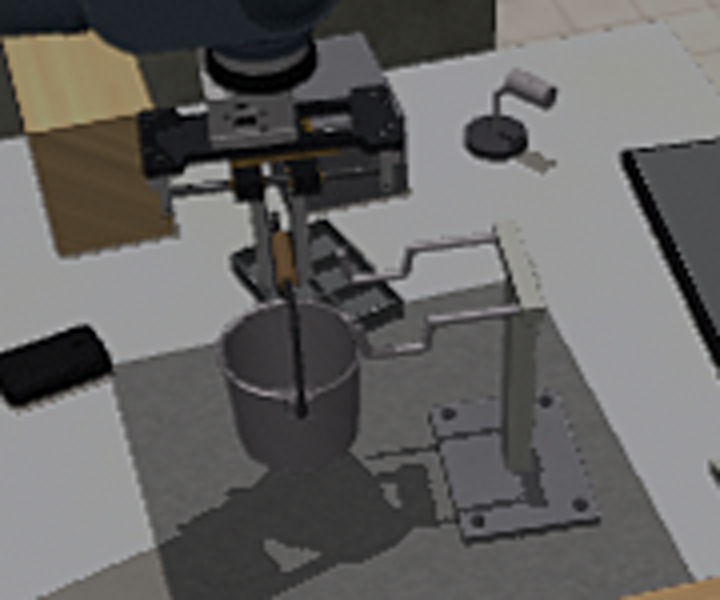

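```bash
python3 - <<'E'
from h import *
np.set_printoptions(precision=4,suppress=True)
w=load("pics/wrist8.npz");tcp=np.array([.4576,.2372])
X=np.array([.992,-.126]);Y=np.array([.126,.992])
for q,z in [((396,165),.23),((391,276),.23),((460,160),.200),((447,275),.2),((485,163),.225),((600,163),.225),((470,293),.225),((570,293),.225)]:
  p=plane(w,q,z)[:2];print(q,p,(p-tcp)@X,(p-tcp)@Y)
# grip and wire in camera
print(proj(w,[.4576,.2372,.263]),proj(w,np.r_[tcp+.044*Y,.263]),proj(w,np.r_[tcp+.026*Y,.263]),proj(w,np.r_[tcp-.026*Y,.263]))
E
```

```text
(396, 165) [0.5107 0.2753] 0.04785329012637846 0.044476080937408236
(391, 276) [0.5026 0.2031] 0.04896495685385807 -0.02815131174904184
(460, 160) [0.5611 0.2678] 0.09878493700050849 0.043390058970835296
(447, 275) [0.5499 0.1819] 0.09856459107572815 -0.043197711095760205
(485, 163) [0.5656 0.2687] 0.10319974877134329 0.044857681954461
(600, 163) [0.6351 0.2597] 0.17326399256176955 0.044726828839827294
(470, 293) [0.5558 0.1808] 0.10452975838054918 -0.04359597127303313
(570, 293) [0.6231 0.1721] 0.17240933321170554 -0.043744723140740786
[315.4582 257.6938] [315.1801 175.9097] [315.2984 210.7056] [315.6062 301.2001]
```

play_rows(series=[[-1,[0,0,0.0005],[0,0,0]],[-1,[0,0,0.002],[0,0,0]],[-1,[0,0,0.0055],[0,0,0]],[-1,[0,0,0.011],[0,0,0]],[-1,[0,0,0.0185],[0,0,0]],[-1,[0,0,0.028],[0,0,0]],[-1,[0,0,0.038],[0,0,0]],[-1,[0,0,0.048],[0,0,0]],[-1,[0,0,0.0575],[0,0,0]],[-1,[0,0,0.065],[0,0,0]],[-1,[0,0,0.0705],[0,0,0]],[-1,[0,0,0.074],[0,0,0]],[-1,[0,0,0.0755],[0,0,0]],[-1,[0,0,0.076],[0,0,0]],[-1,[0,0,0.076],[0,0,0]],[-1,[0,0,0.076],[0,0,0]],[-1,[0,0,0.076],[0,0,0]]])

```text
time_s: 13.85
tcp_pos: [0.5329, 0.228, 0.244]
orientation: [0.468, -0.468, 0.53, -0.53]
contact_force: [-0.2, 0.2, -6.6]
finger_gap: 0.0145
```

```bash
python3 snap.py 9 wrist side scene; python3 - <<'E'
import cv2
s=cv2.imread("pics/scene9.png")
cv2.imwrite("pics/z9.png",cv2.resize(s[120:270,320:470],None,fx=4,fy=4,interpolation=cv2.INTER_CUBIC))
s=cv2.imread("pics/side9.png")
cv2.imwrite("pics/z9b.png",cv2.resize(s[60:210,200:380],None,fx=4,fy=4,interpolation=cv2.INTER_CUBIC))
E
```

```text
14.0 [0.533 0.228 0.244] [ 1.0419  0.0193 -6.4423] [-0.0962  0.0633 -0.0028] 0.014652916804607296
[[-0.1256  0.0001  0.9921]
 [-0.9921  0.     -0.1256]
 [-0.     -1.      0.0001]]
```

View pics/wrist9.png

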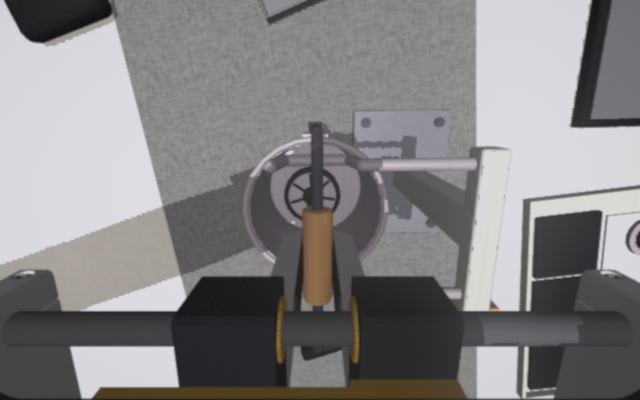

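View pics/z9.png

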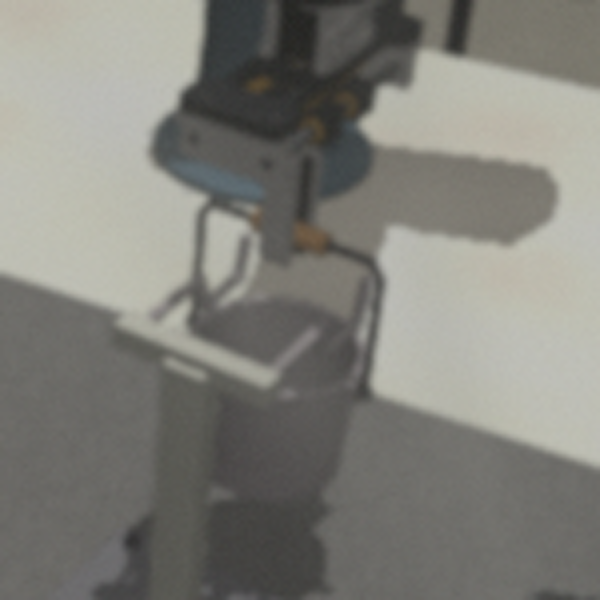

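View pics/z9b.png

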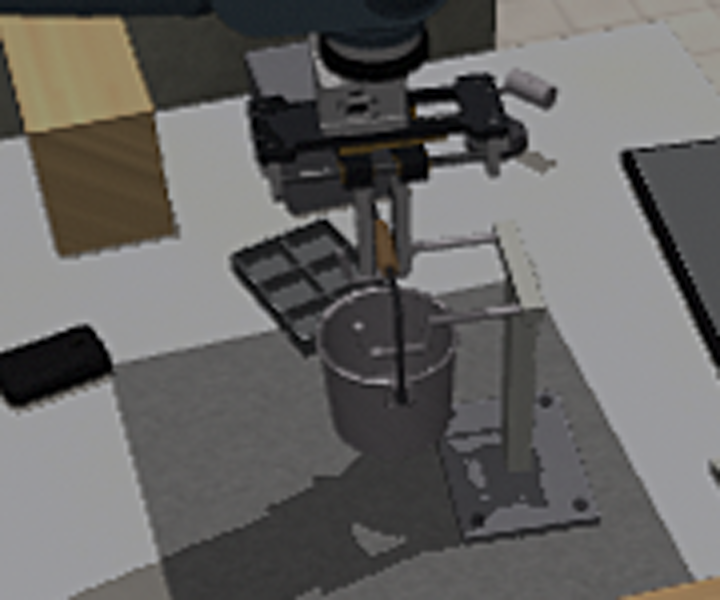

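play_rows(series=[[-1,[0,0.001,0],[0,0,0]],[-1,[0,0.004,0],[0,0,0]],[-1,[0,0.008,0],[0,0,0]],[-1,[0,0.013,0],[0,0,0]],[-1,[0,0.019,0],[0,0,0]],[-1,[0,0.025,0],[0,0,0]],[-1,[0,0.031,0],[0,0,0]],[-1,[0,0.036,0],[0,0,0]],[-1,[0,0.041,0],[0,0,0]],[-1,[0,0.045,0],[0,0,0]],[-1,[0,0.048,0],[0,0,0]],[-1,[0,0.05,0],[0,0,0]],[-1,[0,0.052,0],[0,0,0]],[-1,[0,0.053,0],[0,0,0]],[-1,[0,0.054,0],[0,0,0]],[-1,[0,0.0545,0],[0,0,0]],[-1,[0,0.055,0],[0,0,0]],[-1,[0,0.055,0],[0,0,0]]])

```text
time_s: 15.8
tcp_pos: [0.5331, 0.2279, 0.189]
orientation: [-0.468, 0.468, -0.53, 0.531]
contact_force: [-1.4, -0.2, -6.5]
finger_gap: 0.0154
```

```bash
python3 snap.py 10 wrist side; python3 - <<'E'
import cv2
s=cv2.imread("pics/side10.png")
cv2.imwrite("pics/z10b.png",cv2.resize(s[60:210,200:380],None,fx=4,fy=4,interpolation=cv2.INTER_CUBIC))
E
```

```text
15.9 [0.5331 0.228  0.189 ] [-0.8007 -0.204  -6.3862] [ 0.0272 -0.0232 -0.025 ] 0.01472012510570319
[[-0.1256  0.0001  0.9921]
 [-0.9921  0.     -0.1256]
 [-0.     -1.      0.0001]]
```

View pics/wrist10.png

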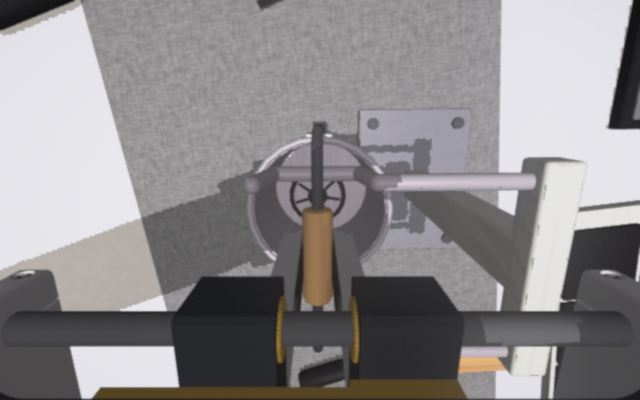

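View pics/z10b.png

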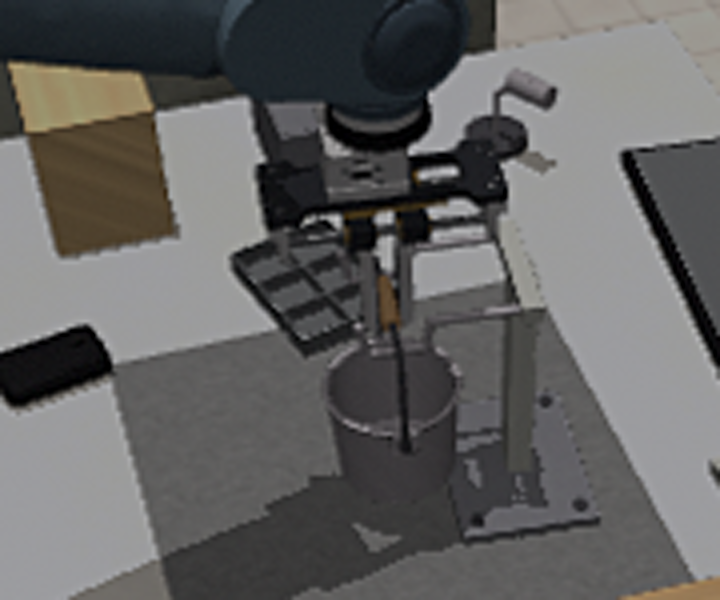

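Still carrying the full weight (6.4 N), wire midway over the seats. Lower in sub-millimetre steps.

play_rows(series=[[-1,[0,0.0005,0],[0,0,0]],[-1,[0,0.001,0],[0,0,0]],[-1,[0,0.001,0],[0,0,0]],[-1,[0,0.0015,0],[0,0,0]],[-1,[0,0.0015,0],[0,0,0]]])

```text
time_s: 16.4
tcp_pos: [0.5331, 0.228, 0.1876]
orientation: [-0.468, 0.468, -0.53, 0.53]
contact_force: [-0.2, 0.3, -5.2]
finger_gap: 0.0145
```

play_rows(series=[[-1,[0,0.0005,0],[0,0,0]],[-1,[0,0.0005,0],[0,0,0]]])

```text
time_s: 16.6
tcp_pos: [0.5331, 0.228, 0.1874]
orientation: [-0.468, 0.467, -0.53, 0.531]
contact_force: [-1.1, -0.6, -2.3]
finger_gap: 0.0151
```

Contact begins; a little more.

play_rows(series=[[-1,[0,0.0005,0],[0,0,0]],[-1,[0,0.0005,0],[0,0,0]],[-1,[0,0.0005,0],[0,0,0]]])

```text
time_s: 16.9
tcp_pos: [0.5333, 0.228, 0.1872]
orientation: [-0.468, 0.467, -0.53, 0.531]
contact_force: [-4.1, -1.2, 0.6]
finger_gap: 0.0148
```

```bash
python3 snap.py 11 wrist side scene; python3 - <<'E'
import cv2
s=cv2.imread("pics/side11.png")
cv2.imwrite("pics/z11b.png",cv2.resize(s[100:200,260:360],None,fx=6,fy=6,interpolation=cv2.INTER_CUBIC))
s=cv2.imread("pics/scene11.png")
cv2.imwrite("pics/z11.png",cv2.resize(s[120:270,320:470],None,fx=4,fy=4,interpolation=cv2.INTER_CUBIC))
E
```

```text
17.05 [0.5333 0.228  0.1871] [-3.5086 -1.4464  3.1219] [-0.1882  0.622  -0.0235] 0.014936650325223294
[[-0.1257  0.0007  0.9921]
 [-0.9921  0.0001 -0.1257]
 [-0.0002 -1.      0.0006]]
```

View pics/z11b.png

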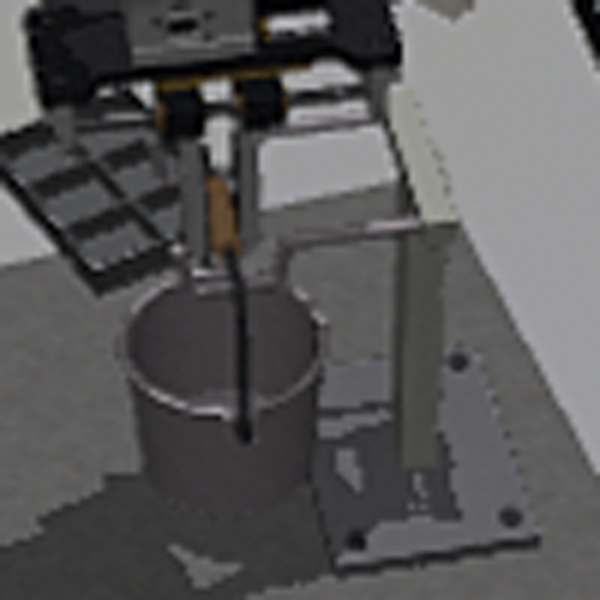

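View pics/z11.png

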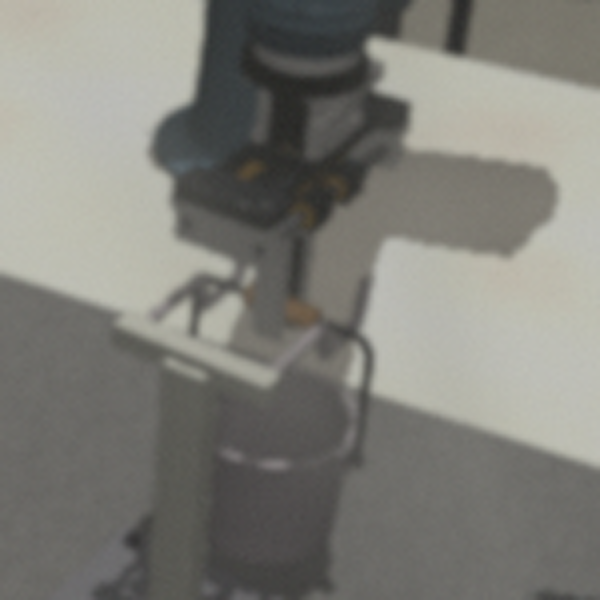

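play_rows(series=[[-1,[0,-0.0005,0],[0,0,0]],[-0.68,[0,-0.0005,0],[0,0,0]],[-0.64,[0,-0.0005,0],[0,0,0]],[-0.6,[0,-0.0005,0],[0,0,0]],[-0.5,[0,-0.0005,0],[0,0,0]],[-0.4,[0,-0.0005,0],[0,0,0]],[-0.3,[0,-0.0005,0],[0,0,0]],[-0.2,[0,-0.0005,0],[0,0,0]],[-0.2,[0,-0.0005,0],[0,0,0]],[-0.2,[0,-0.0005,0],[0,0,0]]], force=10)

```text
time_s: 18.05
tcp_pos: [0.533, 0.228, 0.1869]
orientation: [0.468, -0.468, 0.53, -0.53]
contact_force: [-0.2, -0.4, -1.1]
finger_gap: 0.0376
```

```bash
python3 snap.py 12 wrist side scene; python3 - <<'E'
import cv2
s=cv2.imread("pics/side12.png")
cv2.imwrite("pics/z12b.png",cv2.resize(s[100:200,260:360],None,fx=6,fy=6,interpolation=cv2.INTER_CUBIC))
E
```

```text
18.2 [0.533  0.228  0.1869] [-0.3572 -0.0298  0.9536] [-0.0223 -0.0301  0.0386] 0.03768744487406781
[[-0.1256 -0.0001  0.9921]
 [-0.9921 -0.     -0.1256]
 [ 0.     -1.     -0.0001]]
```

View pics/z12b.png

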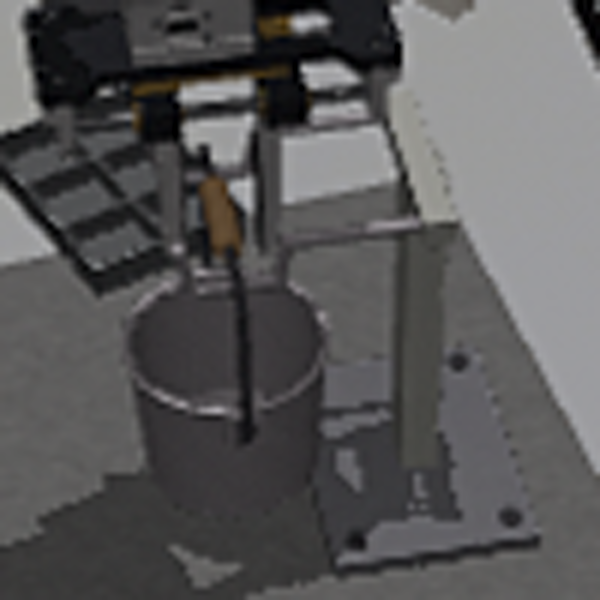

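View pics/wrist12.png

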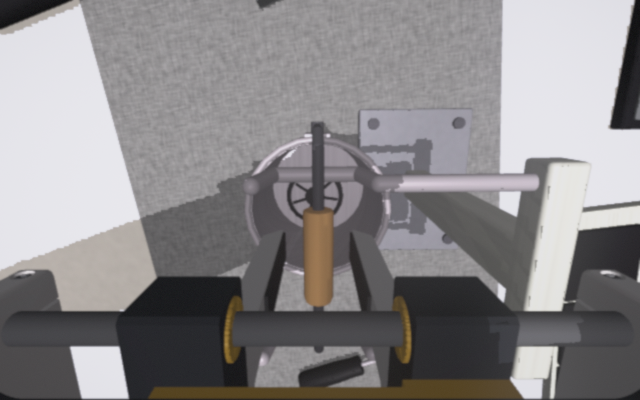

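Released; the wire is on the prongs, grip midway between fingers, and no force remains. Retreat straight up, slowly.

play_rows(series=[[-0.2,[0,-0.002,0],[0,0,0]],[-0.2,[0,-0.006,0],[0,0,0]],[-0.2,[0,-0.012,0],[0,0,0]],[-0.2,[0,-0.02,0],[0,0,0]],[-0.2,[0,-0.03,0],[0,0,0]],[-0.2,[0,-0.042,0],[0,0,0]],[-0.2,[0,-0.056,0],[0,0,0]],[-0.2,[0,-0.072,0],[0,0,0]],[-0.2,[0,-0.09,0],[0,0,0]],[-0.2,[0,-0.106,0],[0,0,0]],[-0.2,[0,-0.12,0],[0,0,0]],[-0.2,[0,-0.13,0],[0,0,0]],[-0.2,[0,-0.135,0],[0,0,0]],[-0.2,[0,-0.135,0],[0,0,0]],[-0.2,[0,-0.135,0],[0,0,0]],[-0.2,[0,-0.135,0],[0,0,0]],[-0.2,[0,-0.135,0],[0,0,0]],[-0.2,[0,-0.135,0],[0,0,0]],[-0.2,[0,-0.135,0],[0,0,0]],[-0.2,[0,-0.135,0],[0,0,0]]])

```text
time_s: 20.2
tcp_pos: [0.533, 0.228, 0.3219]
orientation: [0.467, -0.468, 0.531, -0.53]
contact_force: [-0.5, -0.7, 0.7]
finger_gap: 0.0376
```

```bash
python3 snap.py 13 wrist side scene; python3 - <<'E'
import cv2
s=cv2.imread("pics/side13.png")
cv2.imwrite("pics/z13b.png",cv2.resize(s[100:200,260:360],None,fx=6,fy=6,interpolation=cv2.INTER_CUBIC))
s=cv2.imread("pics/scene13.png")
cv2.imwrite("pics/z13.png",cv2.resize(s[150:280,320:450],None,fx=4.6,fy=4.6,interpolation=cv2.INTER_CUBIC))
E
```

```text
20.35 [0.533  0.2279 0.322 ] [-0.0982 -0.3315  0.3124] [ 0.0278  0.0245 -0.0367] 0.037764792322213046
[[-0.1257 -0.      0.9921]
 [-0.9921 -0.     -0.1257]
 [ 0.     -1.     -0.    ]]
```

View pics/z13b.png

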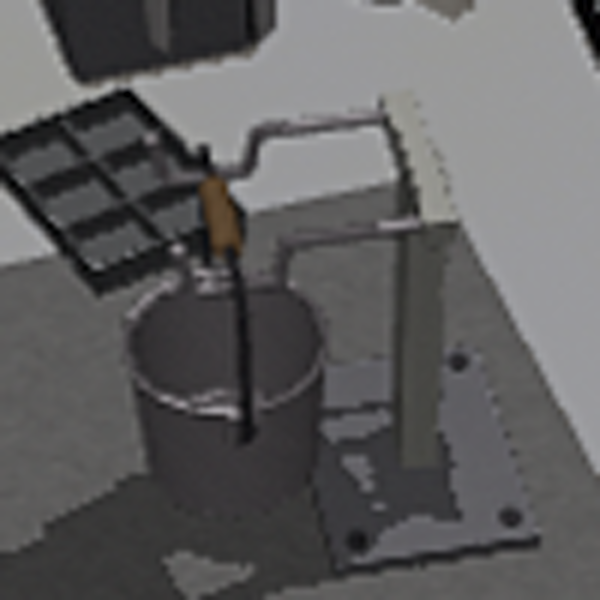

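View pics/z13.png

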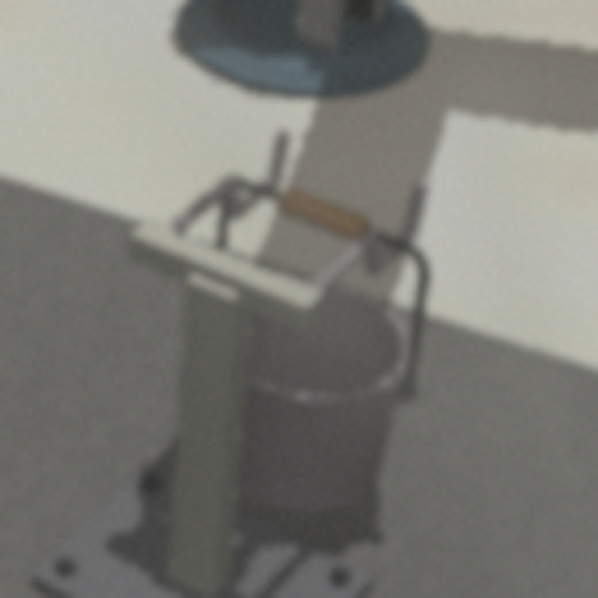

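View pics/wrist13.png

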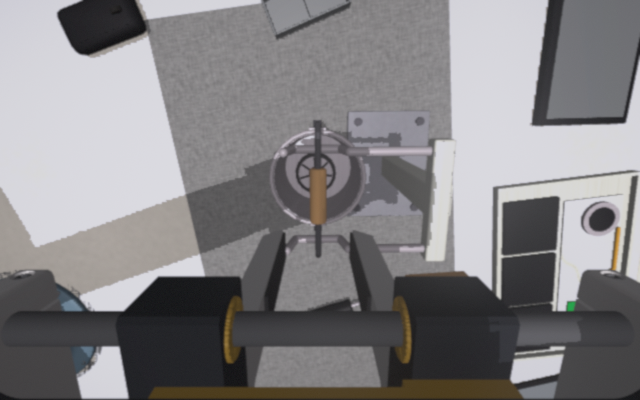

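View pics/side13.png

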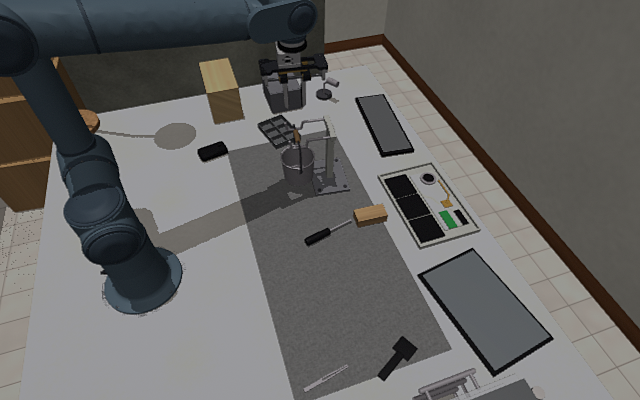

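play_rows(series=[[-0.2,[0,0,0],[0,0,0]],[-0.2,[0,0,0],[0,0,0]],[-0.2,[0,0,0],[0,0,0]],[-0.2,[0,0,0],[0,0,0]],[-0.2,[0,0,0],[0,0,0]],[-0.2,[0,0,0],[0,0,0]],[-0.2,[0,0,0],[0,0,0]],[-0.2,[0,0,0],[0,0,0]]])

```text
time_s: 21.15
tcp_pos: [0.533, 0.228, 0.322]
orientation: [-0.468, 0.468, -0.53, 0.53]
contact_force: [0.4, -0.2, 0.4]
finger_gap: 0.0374
```

```bash
python3 snap.py 14 wrist side scene; python3 - <<'E'
from h import *
np.set_printoptions(precision=4,suppress=True)
S=load("pics/scene14.npz");D=load("pics/side14.npz");W=load("pics/wrist14.npz")
a,n=orange(S,(375,180,405,205));b,m=orange(D,(285,120,305,145));c,k=orange(W,(300,160,335,230));print(a,n,b,m,c,k,tri([(S,a),(D,b),(W,c)]))
for n,(x0,y0,x1,y1) in {"side":(265,110,350,200),"scene":(320,170,430,290),"wrist":(250,100,460,260)}.items():
  f=load(f"pics/{n}13.npz")["frame"].astype(int);g=load(f"pics/{n}14.npz")["frame"].astype(int)
  e=np.abs(f-g)[y0:y1,x0:x1].max(2);print(n,e.mean(),(e>30).sum())
# wire ends / prong crossing in wrist
for q in [(318,152),(318,241)]:print(plane(W,q,.207))
E
```

```text
21.3 [0.533 0.228 0.322] [0.7521 0.1675 0.1832] [-0.05   -0.0463  0.0048] 0.03769259859023858
[[-0.1257  0.      0.9921]
 [-0.9921  0.     -0.1257]
 [-0.     -1.      0.    ]]
[nan nan] 0 [nan nan] 0 [317.5521 195.9599] 748 (array([nan, nan, nan]), [np.float64(nan), np.float64(nan), np.float64(nan)])
side 1.0312418300653594 0
scene 1.6234090909090908 0
wrist 1.140982142857143 3
[0.54   0.2689 0.207 ]
[0.5292 0.1843 0.207 ]h.py:19: RuntimeWarning: Mean of empty slice.
  ys,xs=np.nonzero(m);return np.array([xs.mean()+x0,ys.mean()+y0]),len(xs)
  ret = ret.dtype.type(ret / rcount)
```

```bash
python3 - <<'E'
from h import *
np.set_printoptions(precision=4,suppress=True)
S=load("pics/scene14.npz");D=load("pics/side14.npz");W=load("pics/wrist14.npz")
def o2(d,b):
    x0,y0,x1,y1=b;h=cv2.cvtColor(d["frame"],cv2.COLOR_RGB2HSV)[y0:y1,x0:x1]
    m=(h[...,0]>5)&(h[...,0]<22)&(h[...,1]>75)&(h[...,2]>60);ys,xs=np.nonzero(m);return np.array([xs.mean()+x0,ys.mean()+y0]),len(xs)
a,n=o2(S,(380,188,402,203));b,m=o2(D,(290,126,304,144));c,k=orange(W,(300,160,335,230))
print(a,n,b,m,tri([(S,a),(D,b),(W,c)]))
d0=load("pics/side0.npz")["frame"].astype(int);e=np.abs(d0-D["frame"]).max(2)
for nm,(x0,y0,x1,y1) in dict(screwdr=(300,215,355,248),block=(352,203,390,228),scraper=(375,335,420,382),tweez=(300,360,352,394),tray=(255,110,300,145)).items(): print(nm,(e[y0:y1,x0:x1]>60).sum())
E
```

```text
[393.7778 197.1667] 18 [296.0943 135.3208] 53 (array([0.5333, 0.2335, 0.2052]), [np.float64(0.006175937405169777), np.float64(0.0014096367017747322), np.float64(0.005241592541712756)])
screwdr 0
block 0
scraper 0
tweez 0
tray 45
```

```bash
python3 -c "
from workcell import job
print(job.close_job())"
```

```text
the job is handed in; nothing more can be done
None
```

The pail now hangs on the stand by its bail, with the fan still in it. I handed the job in at about 21 s of the 58 s allowed.

I pinched the wooden grip and swung the bail upright while the pail stood on the bench. Half-way through the swing the pail had moved no more than about 1.5 mm. I then lifted it straight up, carried it to the front of the prongs, moved in over the seats and lowered it. The wrist force went from 6.4 N of load to an upward push before I opened the fingers and withdrew upward.

**Last checks:**
- **Seating:** the wire lies across both prongs, one on each side of the grip, about mid-seat. At contact the wire height worked out at about 206.5 mm, against 207 mm when seated.
- **Stillness:** pictures about 1 s apart show no motion of the pail. It looks level and clear of the bench by eye; I did not measure the tilt or the gap.
- **Robot:** it touches nothing, and the wrist force reads about zero.
- **Other things on the bench:** the pixel areas of the screwdriver, wooden block, scraper and tweezers are unchanged from the start. The tray's area differed by 45 pixels. I put this down to the bail now partly covering it in that view, but did not check further.

**One weak check:** the final three-camera fix on the grip fitted poorly, with errors up to 6 mm, because the scene camera saw only part of it. It gave a height of 205 mm. I relied instead on the contact force and on where the wire crosses the prongs in the wrist view.

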